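# Snap the test gauge into the bench air coupler

## Robot

A 6-joint arm with a two-finger parallel gripper is mounted at the origin on a cart in front of the work surface, level with it; the furniture and walls round the work are solid. World frame = base frame: x ahead of the robot, y to its left, z up, the work surface at z = 0. Lengths are in m, angles in degrees, forces in N, time in s.
With the tool pointing down it reaches from about 0.35 to 0.975 m from the base axis. Payload 7.1 kg.
Tool frame: the origin (TCP) lies at the very end of the fingers, on their centre line; the grasp point (between the pads) lies 19 mm behind it; z points along the fingers, y is the line along which they close (so a half turn about z gives the same grasp; the last joint's range is limited). The gripper opens to 88 mm and grips with 3 to 60 N. Pads are 20 mm wide; open, the fingers measure 115 mm over their backs; the gripper's body (75 mm by 178 mm) begins 61 mm behind the grasp point.
Start: joints at [67.724, 24.242, 93.386, -0, 62.372, -1.089], TCP at [0.226, 0.583, 0.223] pointing down, gripper open.
Joint ranges: [-172.04, 172.04], [-51.8, 120.97], [4.93, 147.93], [-75.15, 255.16], [6.16, 154.13], [-145.62, 145.62]. Speed limits (degrees/s): [136.94, 136.94, 172.46, 180, 180, 180].

## Interface

Orientations are given as a 3x3 rotation matrix whose columns are the frame's x, y, z axes.
In Python, from workcell import r gives the robot as it stands.
- The arm moves only by the shell command python3 -m handwheel 'ROWS' [FORCE]. ROWS is JSON, a list that holds one entry, the list of rows, each a list of 7 numbers: the shift along the tool's x, y, z in units of 60 mm (1.0 is 60 mm), then the turn, a rotation vector about the tool's x, y, z in units of 5 degrees (1.0 is 5 degrees), then the opening, from 0 (shut) to 1 (fully open). In form: [[[x, y, z, rx, ry, rz, hand], ...]]. A call has 1 to 20 rows; each row shifts and turns the commanded pose from where the row before left it, along the tool's axes as they then stand; what a row does not reach is not made up. A row lasts 1/8 s, in which the tool goes at most 62.5 mm and 10.7 degrees, less where a joint would pass 70% of its speed; a pose out of reach is approached as far as the arm can. A call is refused whole if a number of a shift passes 1 or a number of a turn 1, either way. A call with a gripper value outside its range is refused whole. The fingers move at their own pace and stop on an object; FORCE is the grip in N (left out, the last holds). Time passes only in rows, so rows that do not move let the fingers close. It gives the time, the measured TCP pose, the force, the opening and the grip force at its end, in the units of the state.
- r.get_state(): the state, without advancing time (a new reading comes with each control period).
- r.camera(name): name is "scene" or "top"; returns the picture (400x640x3 uint8, red, green, blue); there is no depth.
- r.calibration(name): a dict with "mtx" (3x3 intrinsics, pixels), "R" (3x3) and "t" (3): a world point X has camera coordinates R X + t. Camera axes: x right, y down, z forward; pixel columns grow to the right and rows downward; lengths in m; the calibration is good to about 2 mm. A picture is of the moment at which its call begins. calibration takes no time and is no camera call.
- r.hand_in(): hands the job in; it is judged then, once.
The state is a dict: "time_s": time; "joint_positions": joint angles; "joint_vel": joint speeds; "tau": joint torques, N m; "position": TCP position; "eef_rot": TCP orientation; "force": force on the tool from outside, world axes, zero at the start; "ft_torque": the same for the moment, N m; "opening": finger opening in m; "gripper_force": force on a finger pad.
Only numpy, scipy, OpenCV 4.12 (cv2) and the standard library are available. Lean on these libraries where they do the work, as an engineer would, in place of code of your own. Each camera call takes 0.05 s, during which the arm holds its last target. There are 200 camera calls.

## Task

Fit the pressure gauge to the quick coupler on the bench air manifold: pull the coupler's blue sleeve down until it stays back by itself and let go of it, then take the gauge from its wooden stand, push its plug straight into the coupler until the sleeve springs up again and locks it, and let go. Do not force the plug or drop the gauge, and leave the other things on the bench where they are.

Things in the scene. Friction and masses are not known exactly. Their poses are not given: they have to be found in the camera images.
- coupler: Aluminium air manifold block, 62 x 112 x 34 mm (long side along its y), fixed to the bench, a steel quick coupler upright on its centre; flat brass plugs, 6 mm high, at y = +-39 mm. Origin: centre of the underside, on the coupler's axis; z up. The coupler's tube, 30 mm in diameter, carries a blue sleeve. Beside the sleeve fingers are clear down to 45 mm above the bench.
- coupler_mouth (a point): Centre of the coupler's open mouth, at the very top, 110 mm above the bench: a bell 34 mm outside, narrowing in 5 mm from 28 mm to the 18 mm bore (1 mm play round the plug). In the bore, 19.5 mm below the mouth, two dogs: they stop the plug while the sleeve is up and stand clear while it is held down.
- coupler_valve (a point): Point on the axis 40 mm below the mouth, fixed to the coupler: the mean level of a spring valve that the plug's tip meets. The true level is up to 3 mm higher or lower, not measured: feel it. It resists with 5 N, rising to about 10 N at 7 mm in, where it trips the catch and the sleeve springs up; at 9 mm it is on its hard stop. The locked plug, let go, rises to about 43 mm below the mouth.
- sleeve (a joint): Slide of the blue spring sleeve: 0 = fully up (forward), grows to 0.0165 (hard stop) as it is pulled straight down. Its spring pulls up with 4 N at 0 and 6.5 N at the stop, up to 6 N more on the way at the catch. Pulled nearly to the stop and let go, it goes back a little and stays at 0.008 to 0.014 (this differs too); it springs up to 0 only when the plug presses the valve in.
- sleeve_rim (a point): On the coupler's axis, level with the top of the steel rim (48 mm in diameter, 5 mm high) at the sleeve's lower end; moves with the sleeve, 73 mm above the bench when it is up. Above the rim the sleeve is a blue knurled cylinder, 40 mm in diameter, 27 mm high: grip it there from above and press the fingertips down on the rim.
- gauge: Black round pressure gauge upright on a steel plug, 0.15 to 0.24 kg, 130 mm high. Origin: centre of the plug's flat lower tip; z up. Plug: 16 mm in diameter (15 mm in the first 2 mm), groove 9 mm in diameter 20 to 36 mm above the tip, brass hexagon 25 mm wide at 58 to 72 mm. Case: disc 60 mm in diameter, 28 mm thick, axis along x, white dial towards -x. Any turn about z fits the coupler.
- gauge_case (a point): Centre of the gauge's case, 100 mm above the plug's tip: grip it here from above across its 28 mm thickness (fingers closing along the gauge's x).
- stand: Wooden block 72 x 72 x 50 mm, fixed, with one hole 18 mm in diameter and 45 mm deep in its centre, in which the gauge's plug stands loose (tip 5 mm above the bench) at the start. Origin: centre of the underside. Coupler and stand may change places.
- hex_nut: Steel hexagon nut, 22 x 19 x 10 mm, lying behind the work; origin under its centre. Bystander.
- glue_tube: Lying blue tube, 146 mm long; origin under its centre. Bystander.
- tape_measure: Yellow tape measure, 89 x 58 x 64 mm; origin under its centre. Bystander.
- offcut_1: Pine offcut, 110 x 38 x 38 mm; origin under its centre. Bystander.
There are look-alikes about, which are no part of the job. Leave any pink look-alike of the gauge alone.

How it is judged:
By the outcome, as a careful person would: the job done as asked, in the order asked, and still so for the second after the job is handed in, with the robot touching nothing.
It also fails if it takes over 72 s, if anything falls off the work surface, if the arm or the gripper's body presses on something with over 40 N, if the wrist force passes 120 N, or if a joint passes its speed limit or range.

## Working session

There is one attempt and no reset: what is moved stays moved. The work goes in short steps, Python scripts to look and compute and a shell command to move; the robot and the scene stay as the last step left them, time stands still between calls to the robot, and variables do not carry over. Pictures are saved under pics/ and viewed, at most 10 in all, crops included, and the job is handed in when it is done.

```bash
mkdir -p pics; python3 - <<'E'
from workcell import r
import cv2,numpy as np
for n in ("scene","top"):
    im=r.camera(n); cv2.imwrite(f"pics/{n}0.png",im[:,:,::-1])
    c=r.calibration(n); print(n,np.round(c["mtx"],1).tolist(),np.round(c["R"],3).tolist(),np.round(c["t"],3).tolist(), np.round(-c["R"].T@c["t"],3))
s=r.get_state(); print(s)
E
```

```text
scene [[470.5, 0.0, 319.2], [0.0, 470.5, 196.9], [0.0, 0.0, 1.0]] [[-0.876, -0.483, 0.02], [-0.333, 0.574, -0.748], [0.35, -0.662, -0.663]] [0.477, 0.303, 0.727] [0.264 0.538 0.7  ]
top [[506.2, 0.0, 329.3], [0.0, 506.2, 197.5], [0.0, 0.0, 1.0]] [[-0.012, -1.0, 0.007], [-0.998, 0.011, -0.058], [0.058, -0.008, -0.998]] [-0.051, 0.586, 1.173] [ 0.516 -0.048  1.205]
{'time_s': 0.1, 'joint_positions': array([ 6.77223182e+01,  2.42794040e+01,  9.34275880e+01,  2.28300822e-04,
        6.23730118e+01, -1.08722595e+00]), 'joint_vel': array([-0.03234171, -0.13243153, -0.10914961, -0.05816849,  0.14154795,
        0.07014697]), 'tau': array([-4.58946361e-04, -5.45614636e+01, -2.74324679e+01,  6.44613337e-02,
        1.89036661e-02,  1.73608635e-05]), 'position': array([0.22568442, 0.58227996, 0.22198284]), 'eef_rot': array([[-9.32383350e-01,  3.61470615e-01, -5.32609346e-04],
       [ 3.61471006e-01,  9.32382457e-01, -1.29076559e-03],
       [ 3.00217803e-05, -1.39601118e-03, -9.99999025e-01]]), 'force': array([ 0.67923624, -0.16297207, -0.53311334]), 'ft_torque': array([-0.01358157, -0.00102773, -0.00156341]), 'gripper_force': 0.0, 'opening': 0.0876828932227862}
```

View pics/scene0.png

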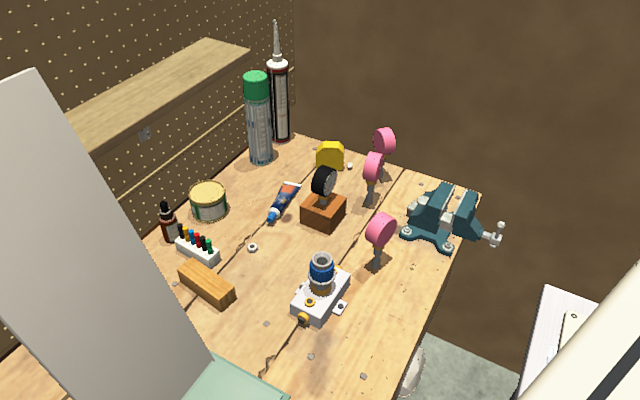

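View pics/top0.png

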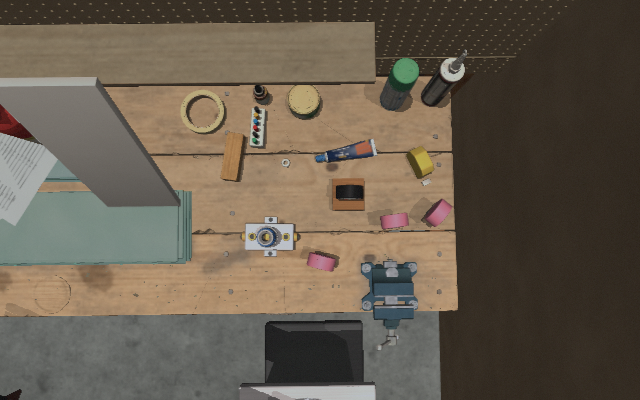

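The scene view shows the coupler (blue sleeve near 321,268) and the black gauge on its brown stand (323,181). In the top view they are at (268,236) and (349,192). There are three pink look-alikes. A grey panel and a green object stand on the left, between the arm and the work, so I'll triangulate those too.

```bash
cat > h.py <<'E'
import cv2,numpy as np
from workcell import r
C={n:r.calibration(n) for n in("scene","top")}
def ray(n,p):
    c=C[n]; d=c["R"].T@np.linalg.solve(c["mtx"],[p[0],p[1],1.]); return -c["R"].T@c["t"],d/np.linalg.norm(d)
def plane(n,p,z):
    o,d=ray(n,p); return o+d*(z-o[2])/d[2]
def proj(n,X):
    c=C[n]; v=c["mtx"]@(c["R"]@np.array(X)+c["t"]); return v[:2]/v[2]
def tri(ps,pt):
    a,u=ray("scene",ps); b,v=ray("top",pt)
    s=np.linalg.lstsq(np.c_[u,-v],b-a,rcond=None)[0]
    return (a+u*s[0]+b+v*s[1])/2,np.linalg.norm(a+u*s[0]-b-v*s[1])
E
python3 - <<'E'
from h import *
np.set_printoptions(precision=4,suppress=True)
print("panel top",*tri((35,68),(100,80)),"\npanel low",*tri((212,358),(180,205)))
print("coupler",*tri((321,258),(267,236)),"\ngauge",*tri((323,181),(349,190)))
s=cv2.imread("pics/scene0.png");t=cv2.imread("pics/top0.png")
a=cv2.resize(s[130:330,260:400],None,fx=3,fy=3,interpolation=2);b=cv2.resize(t[170:280,230:380],None,fx=2.5,fy=2.5,interpolation=2)
o=np.zeros((600,800,3),np.uint8);o[:,:420]=a;o[:275,420:795]=b;cv2.imwrite("pics/c1.png",o)
E
```

```text
panel top [0.7356 0.2809 0.4709] 0.0005927169705920232 
panel low [0.5711 0.2854 0.0451] 0.00249437628975236
coupler [0.4989 0.0791 0.1083] 0.0019255986463127988 
gauge [ 0.5948 -0.1004  0.1053] 0.0020965927367110893
```

View pics/c1.png

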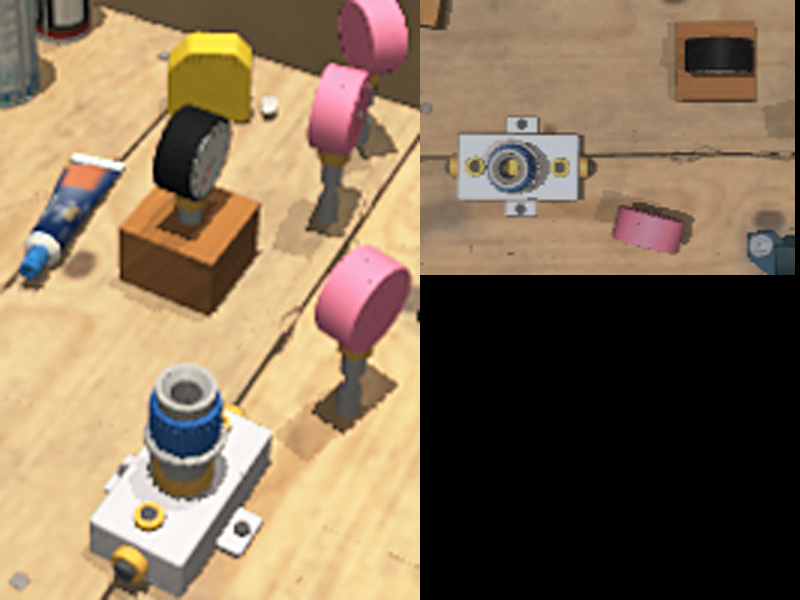

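The crop shows the mouth ring at about scene (322,259) and top (266,236). The gauge's dial faces the robot (−x). The nearest pink one stands on the −y side of the coupler. Next are the finer measurements.

```bash
python3 - <<'E'
from h import *
np.set_printoptions(precision=4,suppress=True)
t=cv2.imread("pics/top0.png"); s=cv2.imread("pics/scene0.png")
def blob(img,lo,hi,box):
    h=cv2.cvtColor(img,cv2.COLOR_BGR2HSV); m=cv2.inRange(h,lo,hi); k=np.zeros_like(m); x0,y0,x1,y1=box; k[y0:y1,x0:x1]=m[y0:y1,x0:x1]
    c=max(cv2.findContours(k,0,2)[0],key=cv2.contourArea); return c
def rect(c,z):
    q=np.array([plane("top",p,z)[:2] for p in cv2.boxPoints(cv2.minAreaRect(c))]); e=q[1]-q[0];f=q[2]-q[1]
    print(" centre",q.mean(0),"sides",np.hypot(*e),np.hypot(*f),"ang",np.degrees(np.arctan2(*e[::-1])))
print("block");rect(blob(t,(0,0,150),(180,50,255),(235,215,305,260)),.034)
print("case, z=.12");rect(blob(t,(0,0,0),(180,255,62),(333,175,366,205)),.120)
print("stand");rect(blob(t,(3,90,60),(16,255,255),(325,170,375,220)),.05)
print("pink");rect(blob(t,(150,60,100),(180,255,255),(300,245,345,280)),.12)
cb=blob(s,(100,120,30),(125,255,255),(300,240,345,310)); x,y,w,h=cv2.boundingRect(cb); print("blue scene",x,y,w,h)
cb=blob(t,(100,90,20),(125,255,255),(245,215,295,260)); print("blue top",cv2.boundingRect(cb),cv2.minEnclosingCircle(cb))
for X in ((.499,.079,.11),(.499,.079,.105)): print(proj("scene",X),proj("top",X))
# mouth edge ellipses
for n,img,b in(("scene",s,(308,248,336,272)),("top",t,(252,222,284,252))):
    g=cv2.cvtColor(img,cv2.COLOR_BGR2GRAY)[b[1]:b[3],b[0]:b[2]]; print(n);print(g[::2,::2] if 0 else "")
    hs=cv2.cvtColor(img,cv2.COLOR_BGR2HSV); m=((hs[...,2]>110)&(hs[...,1]<60)).astype(np.uint8)*255
    k=np.zeros_like(m);k[b[1]:b[3],b[0]:b[2]]=m[b[1]:b[3],b[0]:b[2]]
    for c in cv2.findContours(k,cv2.RETR_CCOMP,cv2.CHAIN_APPROX_NONE)[0]:
        if len(c)>12: print(cv2.fitEllipse(c),len(c))
E
```

```text
block
 centre [0.4887 0.0839] sides 0.10843186025308342 0.07125350664216923 ang -90.67633755360659
case, z=.12
 centre [ 0.5904 -0.1003] sides 0.0581086165636055 0.03017269873066869 ang -90.64476637857842
stand
 centre [ 0.5999 -0.1037] sides 0.11245161146110248 0.09182503841244744 ang -90.63254814564648
pink
 centre [ 0.4417 -0.0366] sides 0.02907669123280282 0.05718057256116669 ang -17.01748679792728
blue scene 310 260 24 23
blue top (262, 228, 14, 19) ((266.1875, 236.90625), 9.171056747436523)
[321.5611 257.297 ] [266.7684 235.5447]
[321.4916 259.2965] [267.0367 235.5054]
scene

((321.6844177246094, 258.7052307128906), (15.397768020629883, 20.81203842163086), 90.9676742553711) 56
((321.49334716796875, 260.5565490722656), (8.521466255187988, 11.3462553024292), 93.83483123779297) 28
top

((267.8612976074219, 236.59515380859375), (30.84108543395996, 35.57487487792969), 94.65933990478516) 141
((264.83221435546875, 236.98806762695312), (9.835978507995605, 9.988363265991211), 65.11677551269531) 28
((267.2619934082031, 236.99725341796875), (18.920223236083984, 22.010345458984375), 92.58295440673828) 88
```

```bash
python3 -m handwheel '[[[0,0,-0.5,0,0,0,1],[0,0,-0.5,0,0,0,1],[-0.57,-0.68,0,0,0,0,1],[-0.57,-0.68,0,0,0,0,1],[-0.57,-0.68,0,0,0,0,1],[-0.57,-0.68,0,0,0,0,1],[-0.57,-0.68,0,0,0,0,1],[-0.57,-0.68,0,0,0,0,1],[-0.57,-0.68,0,0,0,0,1],[-0.57,-0.68,0,0,0,0,1],[-0.57,-0.68,0,0,0,0,1],[-0.57,-0.68,0,0,0,0,1]]]'
```

```text
time_s: 1.6
position: [0.3974, 0.077, 0.2827]
eef_rot: [[-0.932, 0.361, 0.0], [0.361, 0.932, 0.0], [-0.0, 0.0, -1.0]]
force: [-0.1, -0.1, 0.0]
opening: 0.0882
gripper_force: 0.0
```

```bash
python3 -m handwheel '[[[0,0,0,0,0,0.983,1],[0,0,0,0,0,0.983,1],[0,0,0,0,0,0.983,1],[0,0,0,0,0,0.983,1],[0,0,0,0,0,0.983,1],[0,0,0,0,0,0.983,1],[0,0,0,0,0,0.983,1],[0,0,0,0,0,0.983,1],[0,0,0,0,0,0.983,1],[0,0,0,0,0,0.983,1],[0,0,0,0,0,0.983,1],[0,0,0,0,0,0.983,1],[0,0,0,0,0,0.983,1],[0,0,0,0,0,0.983,1]]]'
python3 - <<'E'
from h import *
np.set_printoptions(precision=4,suppress=True)
print(plane("scene",(321.65,258.7),.11),plane("scene",(321.5,260.5),.105),plane("top",(266.2,236.9),.105),plane("top",(267.3,237),.105))
print(tri((321.65,258.7),(266.5,236.8)))
from workcell import r
s=r.get_state();print(s["position"],s["joint_positions"])
E
```

```text
time_s: 3.35
position: [0.397, 0.0787, 0.2824]
eef_rot: [[0.003, 1.0, -0.001], [1.0, -0.003, -0.0], [-0.0, -0.001, -1.0]]
force: [0.5, -0.4, -0.4]
opening: 0.088
gripper_force: 0.0
[0.4974 0.0816 0.11  ] [0.4977 0.0813 0.105 ] [0.496  0.0808 0.105 ] [0.4958 0.0784 0.105 ]
(array([0.4971, 0.0801, 0.1086]), np.float64(0.0018485763788797353))
[0.397  0.0787 0.2824] [  9.5226   0.3747 115.7929   0.0002  63.8647   9.6837]
```

```bash
python3 -m handwheel '[[[0.03,0.56,0,0,0,0,1],[0,0.56,0,0,0,0,1],[0,0.55,0,0,0,0,1],[0,0,0.6,0,0,0,1],[0,0,0.6,0,0,0,1],[0,0,0.6,0,0,0,1],[0,0,0.5,0,0,0,1],[0,0,0.5,0,0,0,1],[0,0,0.45,0,0,0,1],[0,0,0,0,0,0,1]]]'
python3 - <<'E'
from h import *
s=r.camera("scene")[:,:,::-1];t=r.camera("top")[:,:,::-1]
a=cv2.resize(s[200:340,250:390],None,fx=2.8,fy=2.8,interpolation=2);b=cv2.resize(t[180:290,210:330],None,fx=3,fy=3,interpolation=2)
o=np.zeros((400,800,3),np.uint8);o[:392,:392]=a;o[:330,400:760]=b;cv2.imwrite("pics/c2.png",o)
E
```

```text
time_s: 4.6
position: [0.4957, 0.0803, 0.0859]
eef_rot: [[-0.0, 1.0, -0.005], [1.0, 0.0, -0.001], [-0.001, -0.005, -1.0]]
force: [-0.3, 0.2, 0.4]
opening: 0.088
gripper_force: 0.0
```

View pics/c2.png

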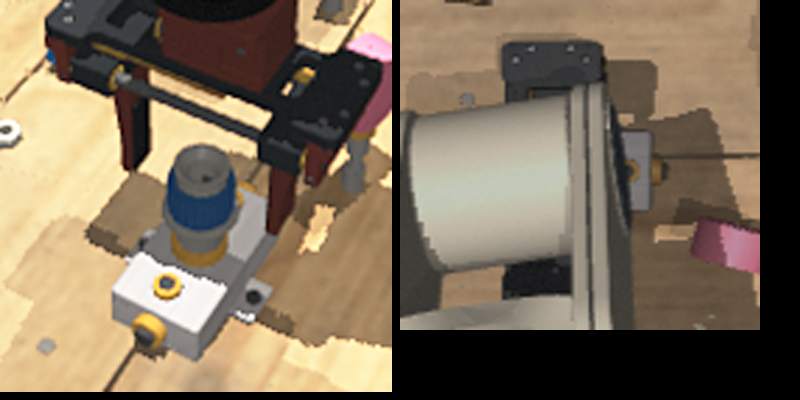

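The fingers straddle the blue sleeve, with tips at about (135,165) and (282,230) in the crop. They are centred on its axis to within a few mm, so I'll close gently and feel for any offset.

```bash
python3 -m handwheel '[[[0,0,0,0,0,0,0.5],[0,0,0,0,0,0,0.5],[0,0,0,0,0,0,0.3],[0,0,0,0,0,0,0.3],[0,0,0,0,0,0,0.3],[0,0,0,0,0,0,0.3]]]' 8
```

```text
time_s: 5.45
position: [0.498, 0.0806, 0.0878]
eef_rot: [[0.0, 1.0, 0.001], [1.0, -0.0, 0.0], [0.0, 0.001, -1.0]]
force: [2.6, 0.2, 0.3]
opening: 0.0391
gripper_force: 8.0
```

```bash
python3 -m handwheel '[[[0,0.017,0.05,0,0,0,0.3],[0,0,0.05,0,0,0,0.3],[0,0,0.05,0,0,0,0.3],[0,0,0.05,0,0,0,0.3],[0,0,0.05,0,0,0,0.3],[0,0,0,0,0,0,0.3]]]'; python3 -m handwheel '[[[0,0,0.04,0,0,0,0.3],[0,0,0.04,0,0,0,0.3],[0,0,0.04,0,0,0,0.3],[0,0,0.04,0,0,0,0.3],[0,0,0,0,0,0,0.3]]]'
```

```text
time_s: 6.2
position: [0.4981, 0.0805, 0.0727]
eef_rot: [[0.0, 1.0, -0.001], [1.0, -0.0, -0.0], [-0.0, -0.001, -1.0]]
force: [-3.5, 0.1, 8.5]
opening: 0.0391
gripper_force: 8.0
time_s: 6.82
position: [0.4981, 0.0805, 0.0636]
eef_rot: [[0.0, 1.0, -0.001], [1.0, -0.0, -0.0], [-0.0, -0.001, -1.0]]
force: [-4.3, -0.6, 14.9]
opening: 0.0393
gripper_force: 13.9
```

```bash
python3 -m handwheel '[[[0,-0.008,0.03,0,0,0,0.3],[0,0,0.03,0,0,0,0.3],[0,0,0,0,0,0,0.3]]]'; python3 -m handwheel '[[[0,0,0.025,0,0,0,0.3],[0,0,0.02,0,0,0,0.3],[0,0,0,0,0,0,0.3]]]'
```

```text
time_s: 7.2
position: [0.4982, 0.0805, 0.0596]
eef_rot: [[-0.0, 1.0, 0.0], [1.0, 0.0, 0.0], [0.0, 0.0, -1.0]]
force: [-1.9, -0.1, 4.5]
opening: 0.0391
gripper_force: 13.6
time_s: 7.58
position: [0.4982, 0.0805, 0.0568]
eef_rot: [[-0.0, 1.0, 0.0], [1.0, 0.0, 0.0], [0.0, 0.0, -1.0]]
force: [-0.4, -0.5, 6.1]
opening: 0.0392
gripper_force: 13.6
```

```bash
python3 -m handwheel '[[[0,0,0.015,0,0,0,0.3],[0,0,0.01,0,0,0,0.3],[0,0,0,0,0,0,0.3]]]'
```

```text
time_s: 7.95
position: [0.4982, 0.0805, 0.0566]
eef_rot: [[-0.0, 1.0, 0.0], [1.0, 0.0, -0.0], [-0.0, 0.0, -1.0]]
force: [-6.3, -1.2, 23.4]
opening: 0.0392
gripper_force: 16.4
```

```bash
python3 -m handwheel '[[[0,0,-0.02,0,0,0,0.3],[0,0,0,0,0,0,1],[0,0,0,0,0,0,1],[0,0,0,0,0,0,1],[0,0,0,0,0,0,1],[0,0,-0.4,0,0,0,1],[0,0,-0.8,0,0,0,1],[0,0,-0.8,0,0,0,1],[0,0,-0.8,0,0,0,1],[0,0,-0.7,0,0,0,1],[0,0,0,0,0,0,1]]]'
python3 - <<'E'
from h import *
s=r.camera("scene")[:,:,::-1];s0=cv2.imread("pics/scene0.png")
f=lambda s:cv2.resize(s[230:340,275:365],None,fx=4,fy=4,interpolation=2)
cv2.imwrite("pics/c3.png",np.hstack([f(s0),f(s)]))
E
```

```text
time_s: 9.32
position: [0.4997, 0.0808, 0.2695]
eef_rot: [[-0.0, 1.0, 0.006], [1.0, 0.0, 0.001], [0.001, 0.006, -1.0]]
force: [-0.2, -0.4, -0.8]
opening: 0.088
gripper_force: 0.0
```

View pics/c3.png

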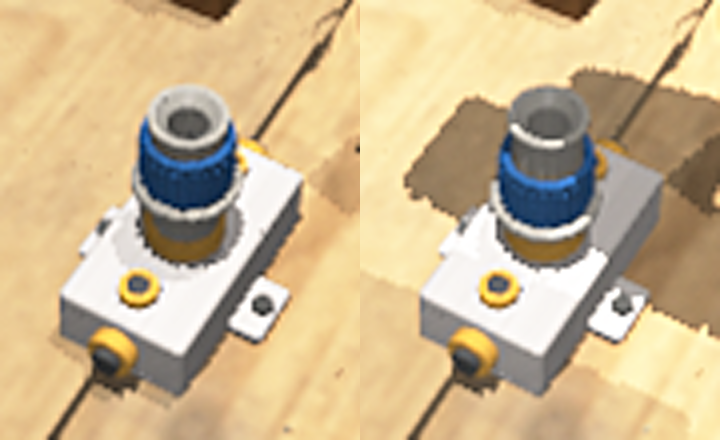

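The sleeve is latched down: in the right half of the crop its rim is lower and the steel tube shows above the blue. Next I'll move over the gauge, checking its position against the stand.

```bash
python3 -m handwheel '[[[-0.6,0.3,0,0,0,0,1],[-0.6,0.3,0,0,0,0,1],[-0.6,0.3,0,0,0,0,1],[-0.6,0.3,0,0,0,0,1],[-0.6,0.32,0,0,0,0,1],[0,0,0,0,0,0,1],[0,0,0,0,0,0,1]]]'
python3 - <<'E'
from h import *
t=cv2.imread("pics/top0.png");h=cv2.cvtColor(t,cv2.COLOR_BGR2HSV)
print(h[196:206:4,330:368:3].tolist()[1])
print(plane("top",(348.6,194.6),.05))
b=(337,177,362,204);m=np.zeros(h.shape[:2],np.uint8);m[b[1]:b[3],b[0]:b[2]]=(h[b[1]:b[3],b[0]:b[2],2]<62)*255
c=max(cv2.findContours(m,0,2)[0],key=cv2.contourArea);x,y,w,hh=cv2.boundingRect(c);print(x,y,w,hh)
print(plane("top",(x+w/2-.5,y+hh/2-.5),.135))
s=cv2.imread("pics/scene0.png"); 
# scene projections to check
for X in((.5894,-.1,.105),(.594,-.1,.105)):print(proj("scene",X))
E
```

```text
time_s: 10.25
position: [0.588, -0.099, 0.2646]
eef_rot: [[0.0, 1.0, -0.003], [1.0, -0.0, 0.001], [0.001, -0.003, -1.0]]
force: [0.2, 0.5, 0.6]
opening: 0.0876
gripper_force: 0.0
[[15, 91, 137], [13, 143, 136], [13, 144, 135], [14, 141, 76], [14, 134, 78], [13, 136, 79], [13, 134, 78], [13, 134, 80], [14, 131, 80], [13, 132, 77], [12, 131, 80], [14, 135, 87], [15, 87, 168]]
[ 0.58924871 -0.10149911  0.05      ]
337 185 25 14
[ 0.59043936 -0.09852491  0.135     ]
[324.78323772 182.04707306]
[322.73982842 181.2989865 ]
```

```bash
python3 -m handwheel '[[[-0.01,0.025,0.5,0,0,0,1],[0,0,0.6,0,0,0,1],[0,0,0.6,0,0,0,1],[0,0,0.5,0,0,0,1],[0,0,0.4,0,0,0,1],[0,0,0.2,0,0,0,1],[0,0,0.15,0,0,0,1],[0,0,0,0,0,0,1],[0,0,0,0,0,0,0.5]]]' 30;  python3 -m handwheel '[[[0,0,0,0,0,0,0.5],[0,0,0,0,0,0,0.35],[0,0,0,0,0,0,0.35],[0,0,0,0,0,0,0.2],[0,0,0,0,0,0,0.2],[0,0,0,0,0,0,0.2]]]' 5
```

```text
time_s: 11.38
position: [0.5912, -0.1001, 0.0903]
eef_rot: [[-0.0, 1.0, 0.001], [1.0, 0.0, -0.0], [-0.0, 0.001, -1.0]]
force: [0.1, 0.4, -0.3]
opening: 0.0806
gripper_force: 0.0
time_s: 12.12
position: [0.5912, -0.1001, 0.0895]
eef_rot: [[0.0, 1.0, 0.001], [1.0, -0.0, -0.0], [-0.0, 0.001, -1.0]]
force: [1.6, 0.4, -1.2]
opening: 0.0288
gripper_force: 5.0
```

```bash
python3 -m handwheel '[[[0,0,0,0,0,0,0.2],[0,0,0,0,0,0,0.2],[0,0,-0.1,0,0,0,0.2],[0,0,-0.2,0,0,0,0.2],[0,0,-0.3,0,0,0,0.2],[0,0,-0.4,0,0,0,0.2],[0,0,-0.5,0,0,0,0.2],[0,0,-0.5,0,0,0,0.2],[0,0,-0.4,0,0,0,0.2],[0,0,0,0,0,0,0.2],[0,0,0,0,0,0,0.2]]]' 30
```

```text
time_s: 13.5
position: [0.5896, -0.0999, 0.2321]
eef_rot: [[-0.0, 1.0, -0.003], [1.0, 0.0, 0.0], [0.0, -0.003, -1.0]]
force: [-0.0, -0.4, -2.4]
opening: 0.028
gripper_force: 30.0
```

```bash
python3 -m handwheel '[[[0.2,-0.1,0,0,0,0,0.2],[0.4,-0.2,0,0,0,0,0.2],[0.5,-0.25,0,0,0,0,0.2],[0.5,-0.25,0,0,0,0,0.2],[0.5,-0.25,0,0,0,0,0.2],[0.5,-0.25,0,0,0,0,0.2],[0.3,-0.15,0,0,0,0,0.2],[0.11,-0.1,0,0,0,0,0.2],[0,0,0,0,0,0,0.2],[0,0,0,0,0,0,0.2],[0,0,0,0,0,0,0.2]]]'
python3 - <<'E'
from h import *
s=r.camera("scene")[:,:,::-1];cv2.imwrite("pics/s4.png",s)
cv2.imwrite("pics/c4.png",cv2.resize(s[180:300,260:380],None,fx=5,fy=5,interpolation=2))
p=r.get_state()["position"];print(p)
E
```

```text
time_s: 14.88
position: [0.4981, 0.0799, 0.2335]
eef_rot: [[0.001, 1.0, 0.0], [1.0, -0.001, -0.0], [-0.0, 0.0, -1.0]]
force: [-0.3, -0.2, -1.7]
opening: 0.0279
gripper_force: 30.0
[0.49802881 0.07996512 0.23344142]
```

View pics/c4.png

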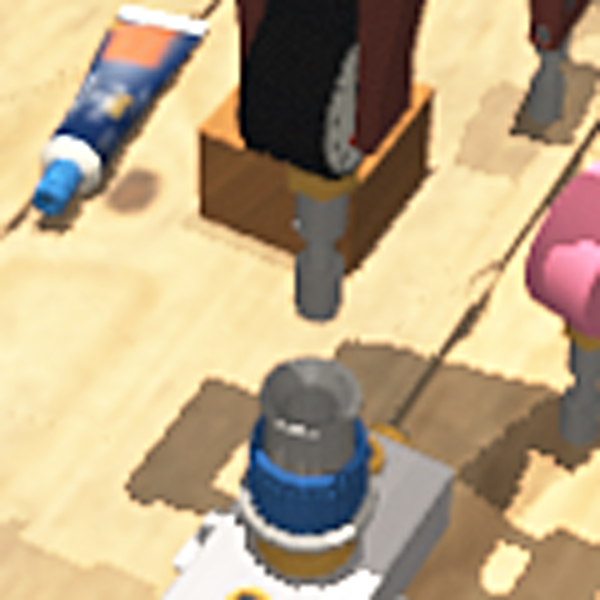

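The tip is at about px (323.2,240.8) and the mouth at (321.8,258.2). A vertical axis would put the tip at (322.4,242), so the plug is roughly 2–3 mm too far to −y. I'll shift +2 mm in y, then lower it while feeling the force.

```bash
python3 -m handwheel '[[[0.035,0,0.1,0,0,0,0.2],[0,0,0.2,0,0,0,0.2],[0,0,0.2,0,0,0,0.2],[0,0,0.1,0,0,0,0.2],[0,0,0.04,0,0,0,0.2],[0,0,0,0,0,0,0.2],[0,0,0,0,0,0,0.2]]]'; python3 -m handwheel '[[[0,0,0.04,0,0,0,0.2],[0,0,0.04,0,0,0,0.2],[0,0,0,0,0,0,0.2],[0,0,0,0,0,0,0.2]]]'
```

```text
time_s: 15.8
position: [0.498, 0.0827, 0.1954]
eef_rot: [[-0.0, 1.0, 0.001], [1.0, 0.0, 0.0], [0.0, 0.001, -1.0]]
force: [-0.3, 0.0, -1.8]
opening: 0.028
gripper_force: 30.0
time_s: 16.3
position: [0.4977, 0.0826, 0.1903]
eef_rot: [[-0.0, 1.0, -0.0], [1.0, 0.0, -0.0], [-0.0, -0.0, -1.0]]
force: [0.5, -0.7, -2.6]
opening: 0.0277
gripper_force: 30.0
```

```bash
python3 -m handwheel '[[[0,0,0.03,0,0,0,0.2],[0,0,0.03,0,0,0,0.2],[0,0,0,0,0,0,0.2],[0,0,0,0,0,0,0.2]]]'; python3 -m handwheel '[[[0,0,0.03,0,0,0,0.2],[0,0,0.03,0,0,0,0.2],[0,0,0,0,0,0,0.2],[0,0,0,0,0,0,0.2]]]'
```

```text
time_s: 16.8
position: [0.4977, 0.0826, 0.1867]
eef_rot: [[-0.0, 1.0, -0.0], [1.0, 0.0, -0.0], [-0.0, -0.0, -1.0]]
force: [0.2, 0.4, -1.5]
opening: 0.0281
gripper_force: 30.0
time_s: 17.3
position: [0.4977, 0.0826, 0.1831]
eef_rot: [[-0.0, 1.0, -0.0], [1.0, 0.0, 0.0], [0.0, -0.0, -1.0]]
force: [0.5, -0.1, -2.4]
opening: 0.0281
gripper_force: 30.0
```

```bash
python3 -m handwheel '[[[0,0,0.04,0,0,0,0.2],[0,0,0.04,0,0,0,0.2],[0,0,0.04,0,0,0,0.2],[0,0,0.04,0,0,0,0.2],[0,0,0,0,0,0,0.2],[0,0,0,0,0,0,0.2]]]'; python3 -m handwheel '[[[0,0,0.04,0,0,0,0.2],[0,0,0.04,0,0,0,0.2],[0,0,0.04,0,0,0,0.2],[0,0,0.04,0,0,0,0.2],[0,0,0.04,0,0,0,0.2],[0,0,0,0,0,0,0.2],[0,0,0,0,0,0,0.2]]]'
```

```text
time_s: 18.05
position: [0.4978, 0.0826, 0.1735]
eef_rot: [[-0.0, 1.0, 0.0], [1.0, 0.0, -0.0], [-0.0, 0.0, -1.0]]
force: [-0.1, -0.6, -1.8]
opening: 0.0275
gripper_force: 30.0
time_s: 18.92
position: [0.4977, 0.0826, 0.1615]
eef_rot: [[0.0, 1.0, -0.0], [1.0, -0.0, 0.0], [0.0, -0.0, -1.0]]
force: [-0.4, 0.1, -1.9]
opening: 0.0278
gripper_force: 30.0
```

```bash
python3 -m handwheel '[[[0,0,0.03,0,0,0,0.2],[0,0,0.03,0,0,0,0.2],[0,0,0,0,0,0,0.2]]]'; python3 -m handwheel '[[[0,0,0.03,0,0,0,0.2],[0,0,0.03,0,0,0,0.2],[0,0,0,0,0,0,0.2]]]'
```

```text
time_s: 19.3
position: [0.4976, 0.0826, 0.1577]
eef_rot: [[-0.0, 1.0, -0.0], [1.0, 0.0, -0.0], [-0.0, -0.0, -1.0]]
force: [0.0, -0.8, -2.0]
opening: 0.0273
gripper_force: 30.0
time_s: 19.68
position: [0.4976, 0.0826, 0.1541]
eef_rot: [[-0.0, 1.0, -0.0], [1.0, 0.0, -0.0], [-0.0, -0.0, -1.0]]
force: [-0.0, -0.3, -1.7]
opening: 0.0278
gripper_force: 30.0
```

Depth is now about 40 mm and the valve hasn't been felt yet. I'll continue in small steps.

```bash
for i in 1; do :; done; python3 -m handwheel '[[[0,0,0.025,0,0,0,0.2],[0,0,0,0,0,0,0.2]]]'; python3 -m handwheel '[[[0,0,0.025,0,0,0,0.2],[0,0,0,0,0,0,0.2]]]';  python3 -m handwheel '[[[0,0,0.025,0,0,0,0.2],[0,0,0,0,0,0,0.2]]]'
```

```text
time_s: 19.92
position: [0.4977, 0.0826, 0.1527]
eef_rot: [[-0.0, 1.0, -0.0], [1.0, 0.0, -0.0], [-0.0, -0.0, -1.0]]
force: [-0.6, -0.6, -0.6]
opening: 0.0277
gripper_force: 30.0
time_s: 20.18
position: [0.4978, 0.0826, 0.1515]
eef_rot: [[-0.0, 1.0, 0.0], [1.0, 0.0, 0.0], [0.0, 0.0, -1.0]]
force: [-1.7, 0.1, 3.4]
opening: 0.0281
gripper_force: 30.0
time_s: 20.42
position: [0.4978, 0.0826, 0.1499]
eef_rot: [[-0.0, 1.0, 0.0], [1.0, 0.0, 0.0], [0.0, 0.0, -1.0]]
force: [-1.8, -0.5, 3.5]
opening: 0.0281
gripper_force: 30.0
```

```bash
python3 -m handwheel '[[[0,0,0.03,0,0,0,0.2],[0,0,0.02,0,0,0,0.2],[0,0,0,0,0,0,0.2]]]'; python3 -m handwheel '[[[0,0,0.015,0,0,0,0.2],[0,0,0,0,0,0,0.2]]]';  python3 -m handwheel '[[[0,0,0.012,0,0,0,0.2],[0,0,0,0,0,0,0.2],[0,0,0,0,0,0,0.2]]]'
python3 - <<'E'
from h import *
s=r.camera("scene")[:,:,::-1]
cv2.imwrite("pics/c5.png",cv2.resize(s[200:320,270:370],None,fx=4,fy=4,interpolation=2))
E
```

```text
time_s: 20.8
position: [0.4978, 0.0826, 0.1469]
eef_rot: [[0.0, 1.0, 0.0], [1.0, -0.0, 0.0], [0.0, 0.0, -1.0]]
force: [-2.7, -0.4, 5.5]
opening: 0.0279
gripper_force: 30.0
time_s: 21.05
position: [0.4978, 0.0826, 0.1463]
eef_rot: [[-0.0, 1.0, -0.0], [1.0, 0.0, -0.0], [-0.0, -0.0, -1.0]]
force: [-3.5, -0.2, 8.9]
opening: 0.0277
gripper_force: 30.0
time_s: 21.42
position: [0.4979, 0.0826, 0.1455]
eef_rot: [[-0.0, 1.0, 0.0], [1.0, 0.0, 0.0], [0.0, 0.0, -1.0]]
force: [-2.5, -0.7, 5.7]
opening: 0.028
gripper_force: 30.0
```

View pics/c5.png

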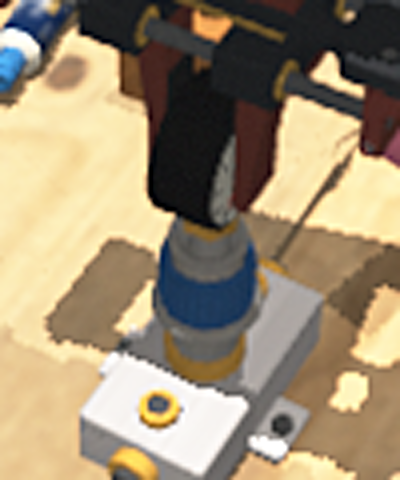

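The blue sleeve now sits right under the mouth (crop y about 250–320), so it looks sprung up. The force also dropped from 8.9 to 5.7 N. I'll ease up with a light pull to confirm the lock.

```bash
python3 -m handwheel '[[[0,0,-0.04,0,0,0,0.2],[0,0,-0.04,0,0,0,0.2],[0,0,0,0,0,0,0.2]]]';  python3 -m handwheel '[[[0,0,-0.02,0,0,0,0.2],[0,0,0,0,0,0,0.2]]]'; python3 -m handwheel '[[[0,0,-0.015,0,0,0,0.2],[0,0,0,0,0,0,0.2]]]'
```

```text
time_s: 21.85
position: [0.4979, 0.0826, 0.1502]
eef_rot: [[-0.0, 1.0, 0.0], [1.0, 0.0, 0.0], [0.0, 0.0, -1.0]]
force: [-0.7, -1.2, 3.8]
opening: 0.0282
gripper_force: 30.0
time_s: 22.1
position: [0.4978, 0.0826, 0.1511]
eef_rot: [[-0.0, 1.0, 0.0], [1.0, 0.0, -0.0], [-0.0, 0.0, -1.0]]
force: [-0.1, -0.2, 0.4]
opening: 0.0277
gripper_force: 30.0
time_s: 22.35
position: [0.4977, 0.0826, 0.1515]
eef_rot: [[-0.0, 1.0, -0.0], [1.0, 0.0, -0.0], [-0.0, -0.0, -1.0]]
force: [3.3, 0.6, -9.1]
opening: 0.0282
gripper_force: 30.0
```

It's locked: the pull is resisted at 9 N. I'll ease back, release and retreat.

```bash
python3 -m handwheel '[[[0,0,0.012,0,0,0,0.2],[0,0,0,0,0,0,0.4],[0,0,0,0,0,0,0.7],[0,0,0,0,0,0,1],[0,0,0,0,0,0,1],[0,0,0,0,0,0,1],[0,0,-0.3,0,0,0,1],[0,0,-0.6,0,0,0,1],[0,0,-0.6,0,0,0,1],[0,0,-0.5,0,0,0,1],[0,0,0,0,0,0,1],[0,0,0,0,0,0,1],[0,0,0,0,0,0,1]]]'
python3 - <<'E'
from h import *
s=r.camera("scene")[:,:,::-1]
cv2.imwrite("pics/c6.png",cv2.resize(s[130:330,220:440],None,fx=3,fy=3,interpolation=2))
E
```

```text
time_s: 23.98
position: [0.4969, 0.0825, 0.27]
eef_rot: [[0.0, 1.0, -0.003], [1.0, -0.0, -0.0], [-0.0, -0.003, -1.0]]
force: [0.0, 0.3, 0.4]
opening: 0.088
gripper_force: 0.0
```

View pics/c6.png

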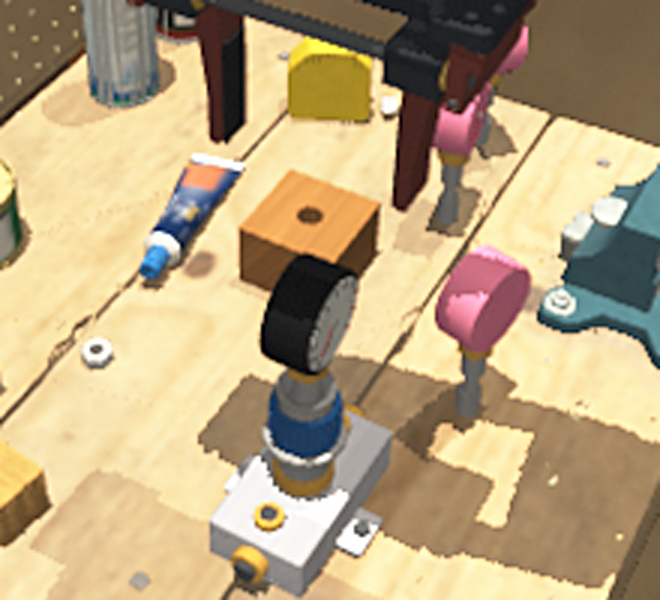

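The gauge stands upright in the coupler at crop (310,315). The sleeve is up at (305,420), the gripper is clear, and the other things look undisturbed.

```bash
python3 -c "
from workcell import r
print(r.hand_in())"
```

```text
the job is handed in; nothing more can be done
None
```

The gauge is plugged in and locked in the coupler: the sleeve sprang back up, a 9 N test pull held, the gripper is clear of everything, and I handed the job in at about 24 s.

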